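# Put the seed sample box away: shut its lid and push its tray home

## Task

Put the seed sample box away: with your fingertips tip its standing clear lid over until it is fully shut, and only then push the tray it lies in all the way home into its housing. Nothing is to be picked up: the box stays lying in its tray, and the other things stay where they are.

Things in the scene. Friction and masses are not known exactly. Their poses are not given: they have to be found in the camera images.
- unit: low metal housing fixed to the table, 130 mm deep (its x), 158 wide (its y), roof top 59 mm above the table; origin under its centre on the table, x points into the housing (away from the open front, which lies at its x = -65 mm), z up. One tray slides in it along its x.
- tray (a joint): how far the tray is pulled out (m): 0 is fully home, about 0.108 at the start, stop at 0.112. It slides with about 1.5 N of friction and stays where it is left.
- panel_face (a point): centre of the outer face of the tray's grey front panel (158 mm wide, 36 high, its lower edge 4 mm and upper edge 40 mm above the table, 8 thick); it moves with the tray. When the tray is home this face is at x = -73 mm of the unit, the panel lying against the housing's front.
- seed_box: flat clear three-compartment seed sample box, 96x130x29 mm, about 0.15 kg, lying loose in the tray with 1 to 2 mm of play, its underside 14 mm above the table; origin under its centre, x as the unit's x, z up; the hinge of its lid is on its +x side (towards the housing).
- lid_hinge (a point): mid-point of the lid's hinge line, 46 mm to +x of the box's origin and 27 mm above its underside (41 mm above the table); the hinge line runs along the box's y.
- seed_box_lid (a joint): angle of the clear lid (rad): 0 is shut flat on the box, about 1.57 stands upright; 1.0 to 1.5 at the start. The lid's light stiff hinge (0.03 N m) holds it at any angle.
- lid_edge (a point): middle of the lid's free edge, 88 mm from the hinge line; the lid is a plate 2 mm thick and 130 mm wide, with a blank white paper label, 28x100 mm, on its upper (outer) face near the free edge. Shut, its top is 43 mm above the table.
- dish: clear round dish, 60 mm across, 12 high, standing on the roof of the housing; origin under its centre. Bystander
- tape: small white roll of tape, 47 mm across, 18 high, on the table to the robot's right of the pulled-out tray; origin under its centre. Bystander
- eraser: small eraser, 19x45x11 mm, on the table to the left of the pulled-out tray; origin under its centre. Bystander
- stapler: stapler, 32x106x32 mm, on the table right of the housing; origin under its centre. Bystander
- tweezers: tweezers, 126 mm long, flat on the table nearer the robot; origin under its centre. Bystander

How it is judged (in metres and radians):
On the way, in this order (a step that is already met when the one before it is completed fails the run):
1. the lid is fully shut while the tray is still pulled out (value of joint seed_box_lid below 0.05 rad and value of joint tray above 0.09 m), for 0.2 s.
2. the tray is fully home, the lid still shut (value of joint tray below 0.004 m and value of joint seed_box_lid below 0.05 rad), for 0.2 s.
At the end, for the whole second after the job is handed in: The lid is within 0.05 rad of shut, the tray within 4 mm of fully home, and the box lies flat and at rest in the tray inside the housing (within 6 mm) (all of step 2 and x of seed_box in the frame of unit between -0.022 and -0.01 m and y of seed_box in the frame of unit between -0.006 and 0.006 m and z of seed_box in the frame of unit below 0.018 m and angle between seed_box's own z axis and vertical below 0.05 rad and linear speed of seed_box below 0.01 m/s); the robot touches nothing.
It fails at once if the sample box is lifted more than 12 mm or tipped in its tray (z of seed_box in the frame of unit above 0.026 m or angle between seed_box's own z axis and vertical above 0.25 rad).
It fails at once if the tray is pushed in by more than 35 mm while the lid is still open (value of joint seed_box_lid above 0.15 rad and value of joint tray below 0.073 m).
It fails at once if another thing is lifted or displaced by more than 20 mm (distance of any of dish, tape, eraser, stapler, tweezers from where it was at the start of the episode above 0.02 m).
It also fails if it takes over 43 s, if anything falls off the work surface, if the arm or the gripper's body presses on something with over 40 N, if the wrist force passes 120 N, or if a joint passes its speed limit or range.

## Robot

A 6-joint arm with a two-finger parallel gripper is mounted at the origin on the work surface; the furniture and walls round the work are solid. World frame = base frame: x ahead of the robot, y to its left, z up, the work surface at z = 0. Lengths are in mm, angles in rad, forces in N, time in s.
With the tool pointing down it reaches from about 400 to 825 mm from the base axis. Payload 7 kg.
Tool frame: the origin (TCP) lies at the very end of the fingers, on their centre line; the grasp point (between the pads) lies 19 mm behind it; z points along the fingers, y is the direction in which the jaws open and shut (so a half turn about z gives the same grasp; the last joint's range is limited). The gripper opens to 88 mm and grips with 3 to 60 N. Pads are 19 mm wide; open, the fingers measure 130 mm over their backs; the gripper's body (78 mm by 193 mm) begins 47 mm behind the grasp point.
Start: joints at [1.463, 0.359, 0.012, 0, -1.224, -0.288], TCP at [260.25, 622.788, 194.261] pointing down, gripper open.
Joint ranges: [-3.07, 3.07], [-1.43, 2.12], [-1.02, 1.25], [-3.03, 1.67], [-3.05, -0], [-3.03, 3.03]. Speed limits (rad/s): [2.39, 2.39, 3.01, 3.14, 3.14, 3.14].

## Interface

Orientations are given as a unit quaternion [x, y, z, w].
In Python, from plant import bot gives the robot as it stands. Calls block until the motion is done:
- bot.move_ptp(position, orientation): joint-space move of the TCP to a pose.
- bot.line_to(position, velocity=150, ori=None): straight line of the TCP; ori=None keeps the orientation; velocity is the mean speed in mm/s.
- bot.move_joints(angles): joint-space move.
- bot.move_gripper(opening, force=None): finger opening in mm; force is the grip in N (None keeps the last); returns when the fingers have stopped.
- bot.pause(seconds).
- bot.solve_ik(position, orientation): joint angles nearest the present ones, or None.
- bot.read_state(): the state.
- bot.camera(name): name is "side" or "top" or "wrist"; returns the picture (420x560x3 uint8, red, green, blue); there is no depth.
- bot.get_calibration(name): a dict with "fx", "fy", "cx", "cy" (pixels), "view" (4x4, takes a point from world to camera coordinates); the wrist camera has in their place "T_tool_cam" (4x4, takes a point from camera to tool coordinates, whose origin is the TCP and whose axes are the flange's). Camera axes: x right, y up, looking along -z (the intrinsics and any distortion apply to the point x, -y, -z); pixel columns grow to the right and rows downward; lengths in mm; the calibration is good to about 2 mm. A picture is of the moment at which its call begins: read the wrist's pose just before it. get_calibration takes no time and is no camera call.
A pose or a line that the arm cannot do raises bot.Unreachable and nothing moves.
- bot.close_job(): hands the job in, once; it reports no verdict.
The state is a dict: "t": time; "joint_pos": joint angles; "qvel": joint speeds; "tau": joint torques, N m; "tcp_pos": TCP position; "eef_rot": TCP orientation; "contact_force": force on the tool from outside, world axes, zero at the start; "moment": the same for the moment, N m; "width": finger opening in mm.
Only numpy, scipy, OpenCV 4.12 (cv2) and the standard library are available. Lean on these libraries where they do the work, as an engineer would, in place of code of your own. Each camera call takes 0.05 s, during which the arm holds its last target.

## Working session

There is one attempt and no reset: what is moved stays moved. The work goes in short steps, each a Python script; the robot and the scene stay as the last script left them, time stands still between calls to the robot, and variables do not carry over. Pictures are saved under pics/ and viewed, and the job is handed in when it is done.

```bash
mkdir -p pics; ls
python3 - <<'E'
from plant import bot
import cv2,json
s=bot.read_state();print({k:s[k] for k in('t','tcp_pos','eef_rot','width','contact_force')})
for n in("side","top","wrist"):
    cv2.imwrite(f"pics/{n}0.png",bot.camera(n)[:,:,::-1]); print(n,bot.get_calibration(n))
E
```

```text
pics
{'t': 0.0, 'tcp_pos': array([260.05787585, 622.31078608, 193.32149483]), 'eef_rot': array([ 9.80464488e-01, -1.96694454e-01, -9.23531271e-05,  8.19578383e-04]), 'width': 87.5727402956897, 'contact_force': array([-0.35723427,  0.81562046, -0.30177758])}
side {'fx': 456.96459094750094, 'fy': 456.96459094750094, 'cx': 275.503718641728, 'cy': 212.3259626628175, 'view': array([[ 8.75897636e-01, -4.82385498e-01, -1.03712339e-02,
        -5.08309487e+02],
       [ 2.97874140e-01,  5.23709233e-01,  7.98122569e-01,
        -1.64119431e+02],
       [-3.79571242e-01, -7.02162994e-01,  6.02405845e-01,
        -8.39742789e+02],
       [ 0.00000000e+00,  0.00000000e+00,  0.00000000e+00,
         1.00000000e+00]])}
top {'fx': 545.4671020753393, 'fy': 545.4671020753393, 'cx': 282.15742707026004, 'cy': 209.1974462112728, 'view': array([[ 7.00417768e-03, -9.99974479e-01, -1.40803478e-03,
        -1.17116589e+02],
       [ 9.85460598e-01,  6.66346433e-03,  1.69773403e-01,
        -5.19956076e+02],
       [-1.69759688e-01, -2.57668587e-03,  9.85482120e-01,
        -1.14508095e+03],
       [ 0.00000000e+00,  0.00000000e+00,  0.00000000e+00,
         1.00000000e+00]])}
wrist {'fx': 289.1045633742974, 'fy': 289.1045633742974, 'cx': 279.5177574076912, 'cy': 212.7167290481724, 'T_tool_cam': array([[ 1.19374608e-03,  9.56412804e-01,  2.92015622e-01,
         7.87736907e+01],
       [ 9.99998589e-01, -1.48692197e-03,  7.82036277e-04,
         1.67080186e-01],
       [ 1.18215395e-03,  2.92014277e-01, -9.56413229e-01,
        -1.90433132e+02],
       [ 0.00000000e+00,  0.00000000e+00,  0.00000000e+00,
         1.00000000e+00]])}
```

View pics/side0.png

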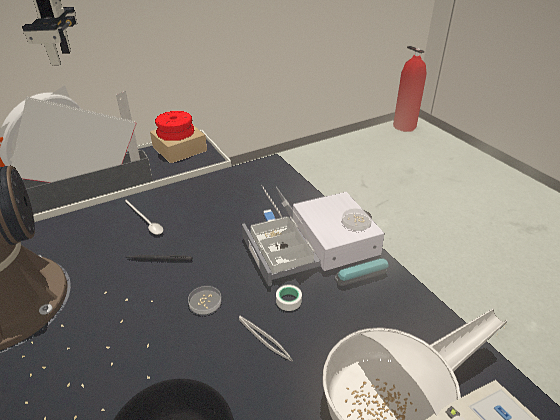

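View pics/top0.png

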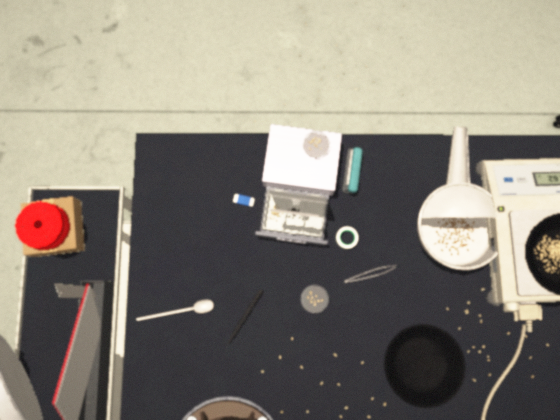

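View pics/wrist0.png

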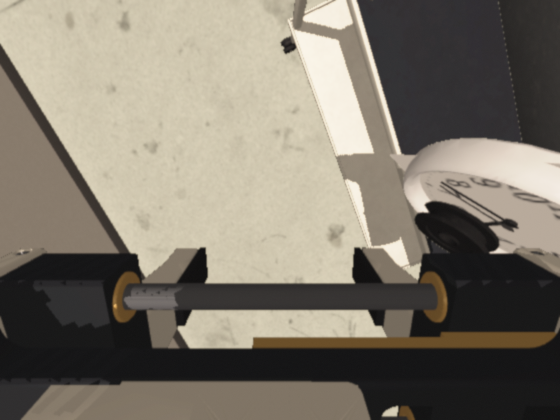

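The top view shows the housing at about (302,158), the tray panel at about (290,239), the dish at (316,146), the stapler at (353,170), the tape at (347,237) and the eraser at (243,200). I'll zoom in for corner pixels.

Run:
```python
import cv2
a=cv2.imread('pics/top0.png')[120:255,225:385];cv2.imwrite('pics/top0z.png',cv2.resize(a,None,fx=4.4,fy=4.4,interpolation=cv2.INTER_CUBIC))
a=cv2.imread('pics/side0.png')[175:315,235:395];cv2.imwrite('pics/side0z.png',cv2.resize(a,None,fx=4.2,fy=4.2,interpolation=cv2.INTER_CUBIC))
```

```text
(no output)
```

View pics/top0z.png

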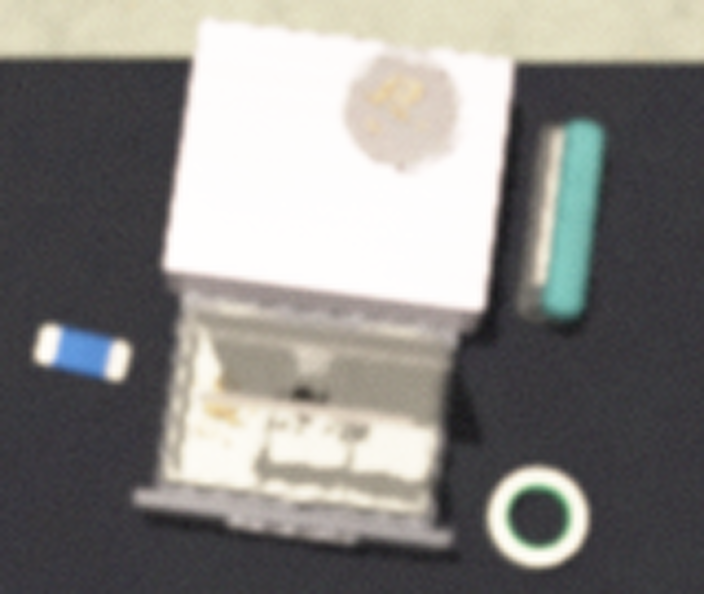

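View pics/side0z.png

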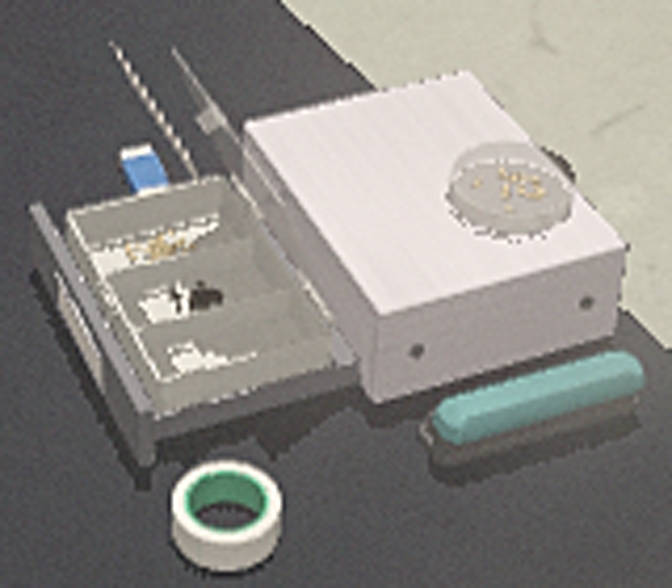

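```bash
cat > h.py <<'E'
import numpy as np, cv2
from plant import bot
from scipy.optimize import least_squares
def proj(n,P):
    c=bot.get_calibration(n);P=np.atleast_2d(P);V=c['view'];q=P@V[:3,:3].T+V[:3,3]
    return np.c_[c['cx']+c['fx']*q[:,0]/-q[:,2], c['cy']-c['fy']*q[:,1]/-q[:,2]]
def U(p,P):
    P=np.atleast_2d(P).astype(float);c,s=np.cos(p[2]),np.sin(p[2])
    return np.c_[p[0]+c*P[:,0]-s*P[:,1],p[1]+s*P[:,0]+c*P[:,1],P[:,2]]
def lid(p,d,a,dx=0):
    # tray d mm: box x in unit = -16-d
    hx=-16-d+46+dx; hz=41; L=88
    e=[hx-L*np.cos(a),0,hz+L*np.sin(a)]
    return U(p,[[hx,-65,hz],[hx,65,hz],[e[0],-65,e[2]],[e[0],65,e[2]]])
E
python3 - <<'E'
from h import *
roof=[[65,79,59],[65,-79,59],[-65,-79,59],[-65,79,59]]
t=np.array([[203,20],[515,60],[485,310],[165,268]])/4.4+[225,120]
s=np.array([[470,72],[622,248],[380,312],[245,122]])/4.2+[235,175]
ft=lambda p:(proj('top',U(p,roof))-t).ravel(); fs=lambda p:(proj('side',U(p,roof))-s).ravel()
for f in(ft,fs,lambda p:np.r_[ft(p),fs(p)]):
    r=least_squares(f,[650,-140,0]);print(r.x,np.round(r.fun,1))
p=r.x;np.save('p.npy',p)
for n,z,o,ofs in(('side',4.2,(235,175),(175,315,235,395)),('top',4.4,(225,120),(120,255,225,385))):
    o=np.array(o)
    im=cv2.imread(f'pics/{n}0.png')[ofs[0]:ofs[1],ofs[2]:ofs[3]]
    im=cv2.resize(im,None,fx=z,fy=z,interpolation=cv2.INTER_CUBIC)
    f=lambda P:np.int32(np.round((proj(n,P)-o)*z))
    cv2.polylines(im,[f(U(p,roof))],1,(0,0,255),1)
    x=-73-108
    cv2.polylines(im,[f(U(p,[[x,79,40],[x,-79,40],[x,-79,4],[x,79,4]]))],1,(0,255,0),1)
    for a,c in((1.0,(255,0,0)),(1.25,(255,0,255)),(1.5,(0,255,255))):
        q=f(lid(p,108,a))[[0,1,3,2]];cv2.polylines(im,[q],1,c,1)
    cv2.imwrite(f'pics/{n}0o.png',im)
E
```

```text
[ 6.34236400e+02 -1.57745294e+02 -1.28336825e-01] [-0.1 -0.3 -0.  -0.2 -0.2  0.2  0.3  0.2]
[ 6.35073393e+02 -1.60501231e+02 -1.45929378e-01] [ 0.1 -0.9  1.8 -0.2 -1.1  0.7 -0.8 -0.3]
[ 6.34927213e+02 -1.58922353e+02 -1.36103460e-01] [ 0.7 -0.8  0.7 -0.2  0.1  0.2  0.7 -0.4 -0.8 -1.3  1.4 -0.9 -1.1  0.3
 -1.5 -0.4]
```

View pics/side0o.png

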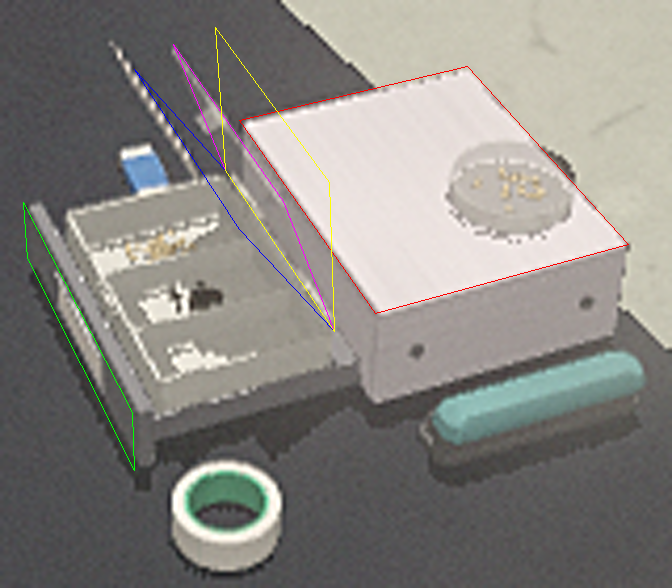

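View pics/top0o.png

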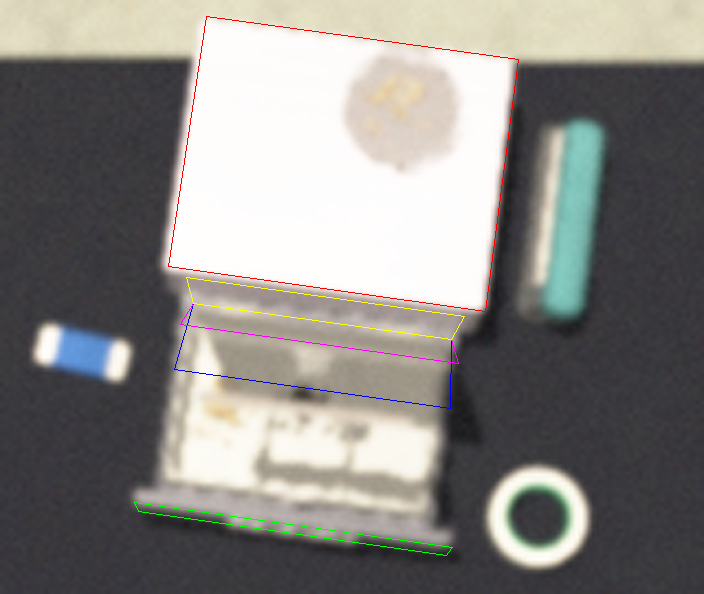

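The overlays fit. The unit is at about (635,-159) with yaw -0.136. In the side view the lid's upper corner at zoom (175,48) matches a lid angle of about 1.25 rad (magenta). Next I'll close the fingers and move to behind the lid, above the roof edge.

```bash
cat >> h.py <<'E'
from scipy.spatial.transform import Rotation as R
def ori(yaw,flip=0): return (R.from_euler('z',yaw+np.pi*flip)*R.from_quat([1,0,0,0])).as_quat()
def S():
    s=bot.read_state();return round(s['t'],2),np.round(s['tcp_pos'],1),np.round(s['contact_force'],1)
E
python3 - <<'E'
from h import *
p=np.load('p.npy')
A=U(p,[-58,0,215])[0];B=U(p,[-58,0,112])[0];C=U(p,[-200,0,16])[0]
for f in(0,1):
    for P in(A,B,C): print(f,P,bot.solve_ik(P,ori(p[2],f)))
E
```

```text
0 [ 577.46358509 -151.05270156  215.        ] [ 0.07128728  0.2184926  -0.13561783  0.         -1.2166859   1.36340558]
0 [ 577.46358509 -151.05270156  112.        ] [ 0.07128728  0.29680903 -0.27724537  0.         -0.99674192  1.36340558]
0 [ 436.77677086 -131.7856234    16.        ] [ 0.1408564   0.20660444 -0.68687939  0.         -0.67731249  1.29383647]
1 [ 577.46358509 -151.05270156  215.        ] [ 0.07128728  0.2184926  -0.13561783  0.         -1.2166859  -1.77818707]
1 [ 577.46358509 -151.05270156  112.        ] [ 0.07128728  0.29680903 -0.27724537  0.         -0.99674192 -1.77818707]
1 [ 436.77677086 -131.7856234    16.        ] [ 0.1408564   0.20660444 -0.68687939  0.         -0.67731249 -1.84775619]
```

Run:
```python
from h import *
p=np.load('p.npy')
bot.move_gripper(0,10)
bot.move_ptp(U(p,[-50,0,215])[0],ori(p[2]))
bot.line_to(U(p,[-58,0,130])[0],velocity=150)
print(S(),bot.read_state()['width'])
for n in("side","wrist"): cv2.imwrite(f"pics/{n}1.png",bot.camera(n)[:,:,::-1])
a=cv2.imread('pics/side1.png')[120:315,215:395];cv2.imwrite('pics/side1z.png',cv2.resize(a,None,fx=3,fy=3,interpolation=cv2.INTER_CUBIC))
```

```text
(5.24, array([ 578.2, -151.1,  130.8]), array([ 0.6, -0.8, -0.4])) 0.6010395659336446
```

View pics/side1z.png

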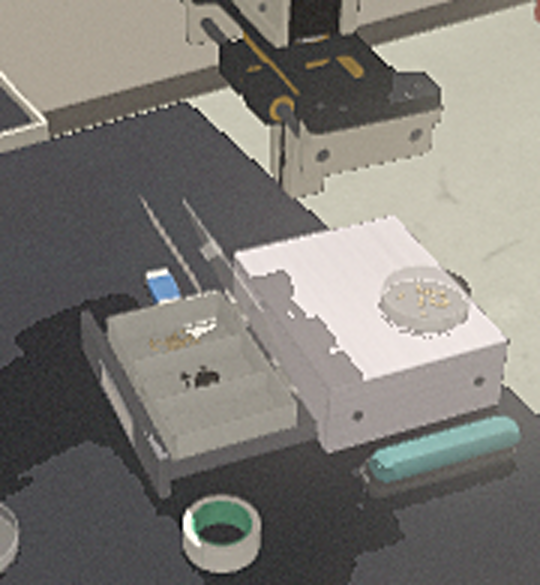

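View pics/wrist1.png

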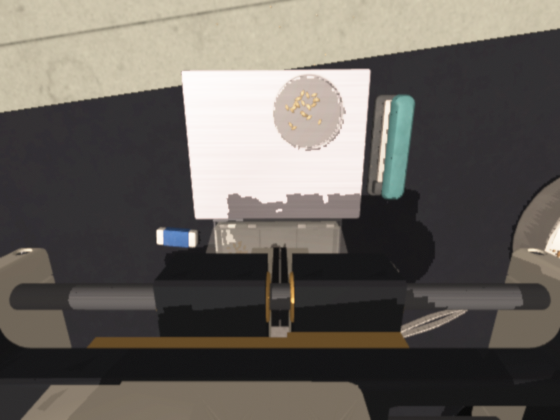

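The wrist view shows the closed fingers over the housing front edge, with the lid hidden below them. The side view has the fingertip at about zoom (305,190), above and behind the lid's free edge (185,200)-(240,270). Now I'll run the closing arc, watching the force.

Run:
```python
from h import *
p=np.load('p.npy')
print(proj('side',bot.read_state()['tcp_pos']))
hx=-78;r=70
def P(a,dz=0): return U(p,[hx-r*np.cos(a)+9.5,0,43+r*np.sin(a)+dz])[0]
bot.line_to(P(1.5),velocity=120)
for a in np.arange(1.35,0.14,-0.15):
    bot.line_to(P(a),velocity=90); t,x,f=S(); print(round(a,2),t,x,f)
    if np.abs(f).max()>12: print('stop');break
for n in("side","top"): cv2.imwrite(f"pics/{n}2.png",bot.camera(n)[:,:,::-1])
a=cv2.imread('pics/side2.png')[145:315,215:395];cv2.imwrite('pics/side2z.png',cv2.resize(a,None,fx=3.5,fy=3.5,interpolation=cv2.INTER_CUBIC))
```

```text
[[312.03651902 194.60586623]]
1.35 5.95 [ 552.2 -147.6  112. ] [-0.1  1.  -0.6]
1.2 6.22 [ 542.  -146.2  108.5] [0.8 0.8 0.9]
1.05 6.48 [ 532.5 -145.   103.7] [0.6 0.2 0.3]
0.9 6.75 [ 523.9 -143.8   97.8] [-0.5 -0.5  0.8]
0.75 7.02 [ 516.2 -142.7   90.7] [ 0.1 -0.3 -0.3]
0.6 7.28 [ 509.5 -141.9   82.4] [ 0.2 -0.1 -0.8]
0.45 7.55 [ 504.3 -141.1   73.2] [ 0.3 -0.2 -0.2]
0.3 7.82 [ 500.5 -140.6   63.6] [-0.6 -0.3  0.2]
0.15 8.08 [ 498.3 -140.3   53.4] [-0.4 -0.7 -0.4]
```

View pics/side2z.png

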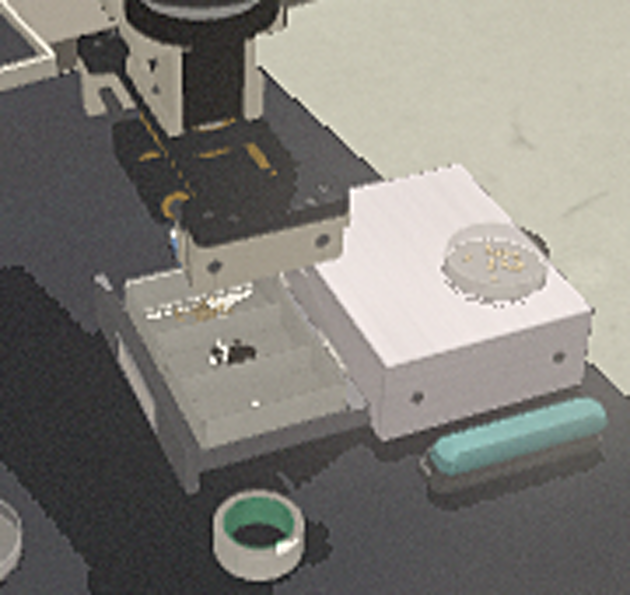

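Run:
```python
from h import *
print(proj('side',bot.read_state()['tcp_pos']), proj('top',bot.read_state()['tcp_pos']))
a=cv2.imread('pics/top2.png')[120:255,225:385];cv2.imwrite('pics/top2z.png',cv2.resize(a,None,fx=4.4,fy=4.4,interpolation=cv2.INTER_CUBIC))
```

```text
[[273.3418802  235.74699409]] [[294.49476997 218.5449013 ]]
```

View pics/top2z.png

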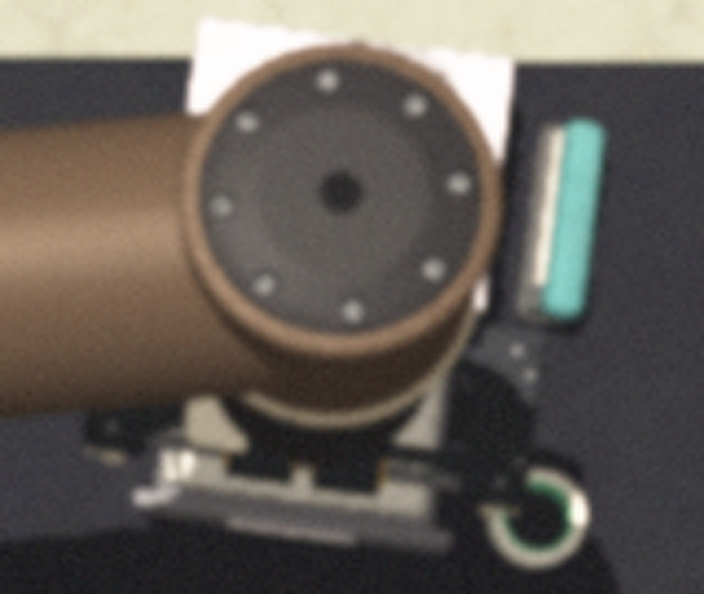

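View pics/side2.png

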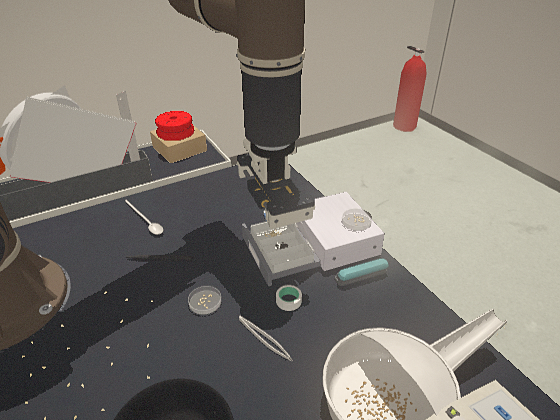

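Run:
```python
from h import *
print('start',proj('side',[260.,622.3,193.3]))
c=bot.get_calibration('wrist');T=np.linalg.inv(c['T_tool_cam'])
for P in([0,0,0],[0,0,-19],[0,44,0],[0,-44,0],[10,0,0]):
    q=T[:3,:3]@np.array(P,float)+T[:3,3];print(P,c['cx']+c['fx']*q[0]/-q[2],c['cy']-c['fy']*q[1]/-q[2])
a=cv2.imread('pics/side0.png')[0:90,0:120];cv2.imwrite('pics/s0t.png',cv2.resize(a,None,fx=5,fy=5,interpolation=cv2.INTER_CUBIC))
cv2.imwrite("pics/wrist2.png",bot.camera('wrist')[:,:,::-1])
```

```text
start [[63.9730057  69.49195906]]
[0, 0, 0] 279.58403254199453 240.57159557694828
[0, 0, -19] 279.55044914241654 251.8503925231231
[0, 44, 0] 341.61242414867735 240.6727073745305
[0, -44, 0] 217.58105275919846 240.47052520290018
[10, 0, 0] 279.60203973001927 227.2974323067097
```

View pics/s0t.png

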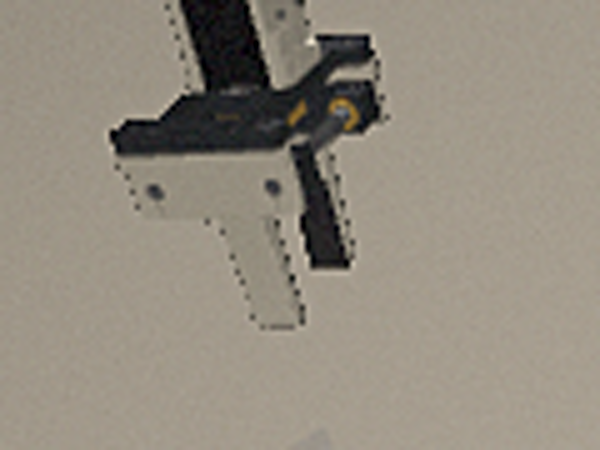

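View pics/wrist2.png

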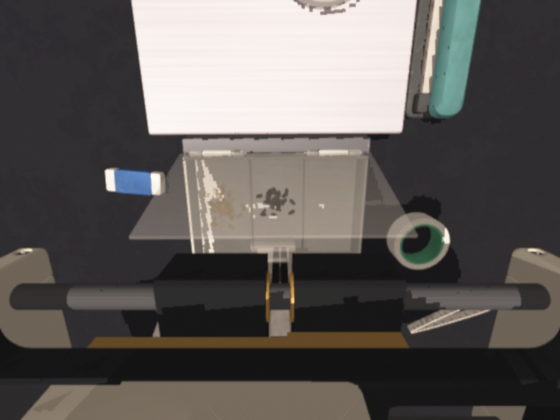

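Run:
```python
from h import *
a=cv2.imread('pics/wrist2.png')[125:270,120:440];cv2.imwrite('pics/w2z.png',cv2.resize(a,None,fx=2.5,fy=3,interpolation=cv2.INTER_CUBIC))
a=cv2.imread('pics/side2.png')[205:285,240:330];a=cv2.convertScaleAbs(a,alpha=1.3);cv2.imwrite('pics/s2zz.png',cv2.resize(a,None,fx=7,fy=7,interpolation=cv2.INTER_CUBIC))
```

```text
(no output)
```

View pics/w2z.png

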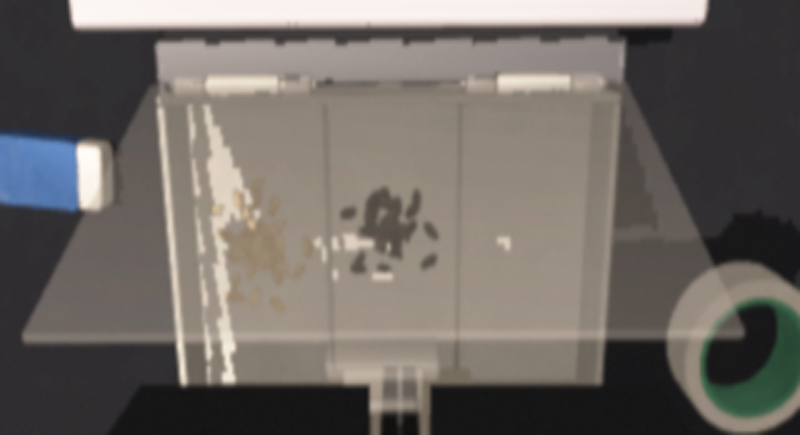

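View pics/s2zz.png

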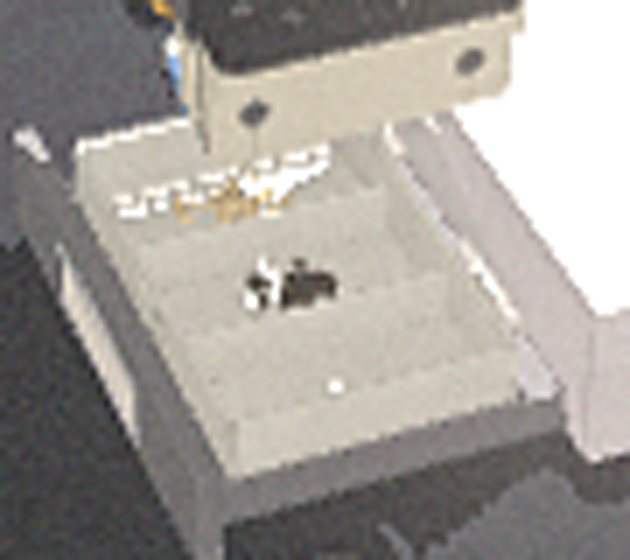

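Run:
```python
from h import *
Rm=R.from_quat([ 9.80464488e-01, -1.96694454e-01, -9.23531271e-05,  8.19578383e-04]).as_matrix();t=np.array([260.06,622.31,193.32])
c=bot.get_calibration('wrist');T=np.linalg.inv(c['T_tool_cam'])
s=cv2.resize(cv2.imread('pics/side0.png')[0:90,0:120],None,fx=5,fy=5)
w=cv2.imread('pics/wrist0.png')
for h,col in((0,(0,0,255)),(15,(0,255,255)),(30,(0,255,0))):
  for sg in(1,-1):
    B=np.array([[x,sg*y,-h] for x,y in((-9.5,44),(9.5,44),(9.5,60),(-9.5,60))],float)
    q=proj('side',B@Rm.T+t)
    cv2.polylines(s,[np.int32(q*5)],1,col,1)
    q=B@T[:3,:3].T+T[:3,3];q=np.c_[c['cx']+c['fx']*q[:,0]/-q[:,2],c['cy']-c['fy']*q[:,1]/-q[:,2]]
    cv2.polylines(w,[np.int32(q)],1,col,1)
cv2.imwrite('pics/o1.png',s);cv2.imwrite('pics/o2.png',w)
```

```text
(no output)
```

View pics/o1.png

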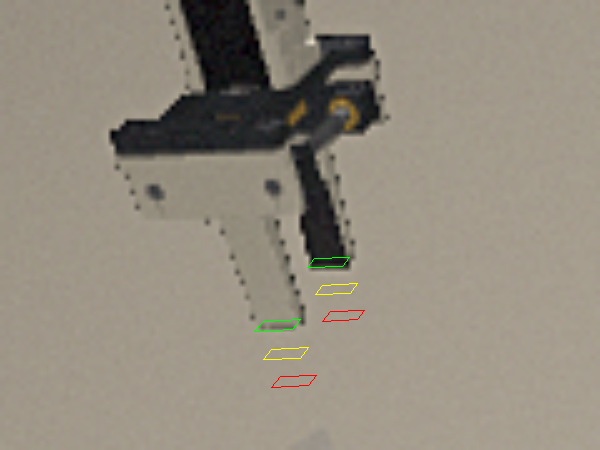

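View pics/o2.png

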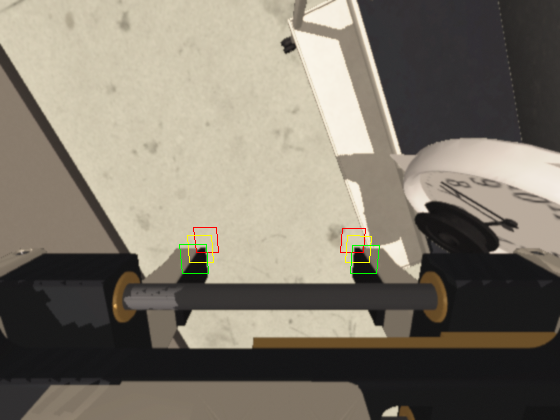

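The images explain the lack of contact. In both the side and wrist views the fingertips end about 29 mm short of the stated TCP (green overlay, h = 30). So the fingers passed over the lid, which still stands at about 1.2 rad. I'll go back over it and repeat the arc with h = 29, using force as a check.

```bash
echo "H=29" >> h.py
python3 - <<'E'
from h import *
p=np.load('p.npy')
hx=-78;r=70
def P(a,dz=0): return U(p,[hx-r*np.cos(a)+9.5,0,43+r*np.sin(a)+dz-H])[0]
x=U(p,[-138,0,150-0])[0]; 
bot.line_to(U(p,[-138,0,135])[0],velocity=200)
bot.line_to(U(p,[-52,0,135])[0],velocity=200)
bot.line_to(U(p,[-58,0,113-H])[0],velocity=150); print(S())
bot.line_to(P(1.5),velocity=120)
for a in np.arange(1.35,0.14,-0.15):
    bot.line_to(P(a),velocity=90); t,x,f=S(); print(round(a,2),t,x,f)
    if np.abs(f).max()>12: print('stop');break
for n in("side","wrist"): cv2.imwrite(f"pics/{n}3.png",bot.camera(n)[:,:,::-1])
a=cv2.imread('pics/side3.png')[145:315,215:395];cv2.imwrite('pics/side3z.png',cv2.resize(a,None,fx=3.5,fy=3.5,interpolation=cv2.INTER_CUBIC))
E
```

```text
(9.87, array([ 577.3, -151.1,   84.5]), array([ 0.8, -0.2,  0.7]))
1.35 10.41 [ 552.  -147.5   82.7] [ 0.9 -0.8 -0.1]
1.2 10.68 [ 542.  -146.2   79.3] [ 0.   0.2 -0.2]
1.05 10.94 [ 532.4 -144.9   74.7] [-0.2  1.5 -0.2]
0.9 11.21 [ 523.7 -143.7   68.7] [ 0.7  0.4 -0.1]
0.75 11.47 [ 515.9 -142.7   61.5] [ 0.2 -0.5 -0.6]
0.6 11.74 [ 509.3 -141.8   53.3] [0.1 0.2 0.5]
0.45 12.01 [ 504.2 -141.1   44.3] [-0.  -0.5  0.5]
0.3 12.28 [ 500.5 -140.6   34.6] [-0.3 -0.1 -0.4]
0.15 12.54 [ 498.2 -140.3   24.3] [0.2 0.8 0.4]
```

View pics/side3z.png

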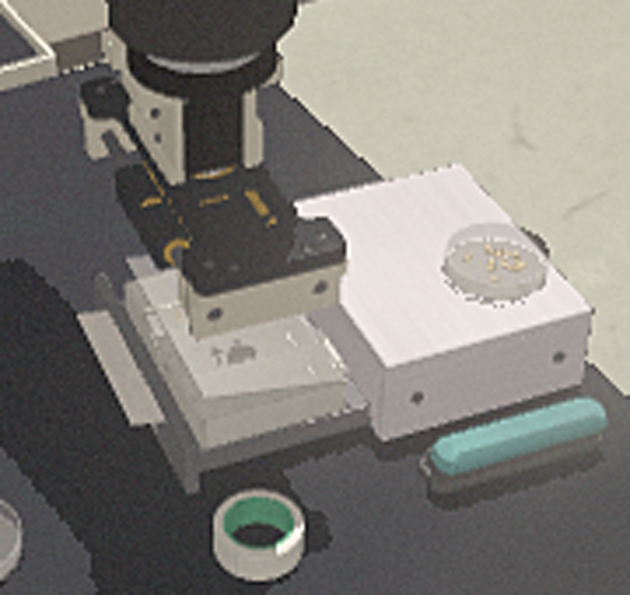

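View pics/wrist3.png

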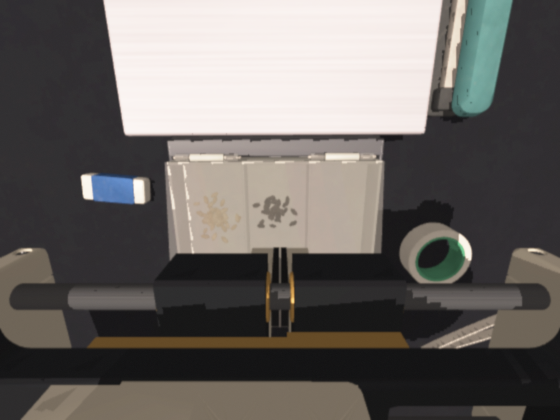

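The lid is now nearly flat. The side view shows it as a thin wedge over the box, with its front corner at about zoom (205,440) and the white label at (120,360). Now I'll press down in small steps until the force rises.

Run:
```python
from h import *
p=np.load('p.npy')
z=24
while z>2:
    z-=1.0 if z>16 else .5
    bot.line_to(U(p,[-140,0,z])[0],velocity=25)
    f=np.mean([bot.read_state()['contact_force'] for _ in range(3)],0)
    print(z,S())
    if f[2]>7: break
bot.pause(.2);print(S())
cv2.imwrite("pics/side4.png",bot.camera('side')[:,:,::-1])
a=cv2.imread('pics/side4.png')[145:315,215:395];cv2.imwrite('pics/side4z.png',cv2.resize(a,None,fx=3.5,fy=3.5,interpolation=cv2.INTER_CUBIC))
```

```text
23.0 (12.9, array([ 496.1, -139.9,   23.1]), array([-0.6,  0. ,  0.2]))
22.0 (13.15, array([ 496.2, -139.9,   22. ]), array([-0.6, -0.2,  0.6]))
21.0 (13.4, array([ 496.2, -139.9,   20.9]), array([ 0.1, -0.2,  0.5]))
20.0 (13.65, array([ 496.2, -139.9,   19.9]), array([-0. , -0.8, -0.4]))
19.0 (13.9, array([ 496.2, -139.9,   18.9]), array([ 0.1, -0.1,  1. ]))
18.0 (14.15, array([ 496.2, -139.9,   17.9]), array([0.5, 0.5, 0.9]))
17.0 (14.4, array([ 496.2, -139.9,   17. ]), array([ 0.2,  0.1, -0.1]))
16.0 (14.65, array([ 496.2, -139.9,   15.9]), array([0.3, 0.4, 0.2]))
15.5 (14.9, array([ 496.2, -139.9,   15.5]), array([ 0.1, -0.7, -0.6]))
15.0 (15.15, array([ 496.2, -139.9,   15. ]), array([ 0.8,  0.4, -0.2]))
14.5 (15.4, array([ 496.2, -139.9,   14.5]), array([ 0.2,  1.1, -0.6]))
14.0 (15.65, array([ 496.3, -139.9,   14. ]), array([ 0.1,  0.6, -0.2]))
13.5 (15.9, array([ 496.2, -139.9,   13.5]), array([-0.6,  0.1, -0.7]))
13.0 (16.15, array([ 496.2, -139.9,   12.9]), array([-0.5,  0.2,  0.3]))
12.5 (16.4, array([ 496.2, -139.9,   12.5]), array([ 0.7,  0.7, -0.8]))
12.0 (16.65, array([ 496.2, -139.9,   12. ]), array([-0.1, -0.3, -0.5]))
11.5 (16.9, array([ 496.2, -139.9,   11.5]), array([-0.2, -0.1, -0. ]))
11.0 (17.15, array([ 496.2, -139.9,   11. ]), array([-0.4,  0. ,  0.7]))
10.5 (17.4, array([ 496.3, -139.9,   10.7]), array([-1. ,  0.8,  1.9]))
10.0 (17.65, array([ 496.8, -140. ,   10.5]), array([-0.8,  0.9,  7.6]))
(17.85, array([ 496.8, -140. ,   10.5]), array([-0.7,  0.2,  6.3]))
```

View pics/side4z.png

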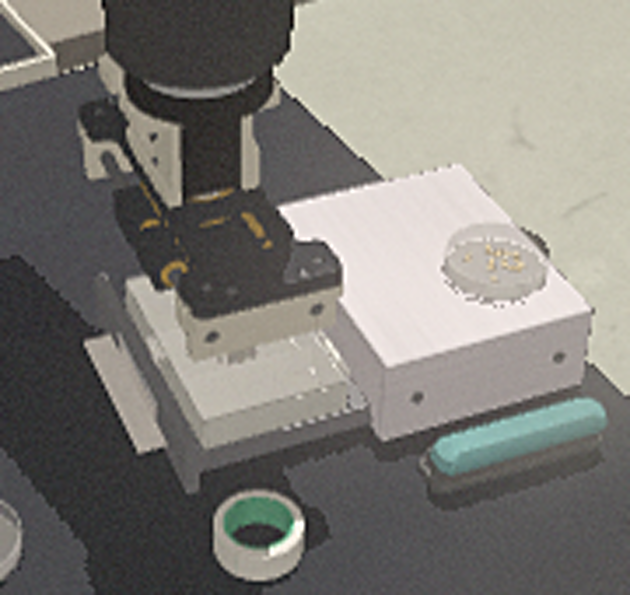

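Contact came at TCP z = 10.5 with about 6–8 N, so the true tip offset is about 32 mm. The lid looks flat on the box, with its top outline from zoom (130,280) to (205,445). A white strip at zoom (120,395) moves with the lid but seems to sit outside the panel, so I'll check it from the wrist camera at the push-off pose.

Run:
```python
from h import *
p=np.load('p.npy')
bot.line_to(U(p,[-140,0,60])[0],velocity=120)
bot.line_to(U(p,[-215,0,60])[0],velocity=150)
print(S()); 
for n in("wrist","side"):cv2.imwrite(f"pics/{n}5.png",bot.camera(n)[:,:,::-1])
a=cv2.imread('pics/side5.png')[145:315,215:395];cv2.imwrite('pics/side5z.png',cv2.resize(a,None,fx=3.5,fy=3.5,interpolation=cv2.INTER_CUBIC))
```

```text
(19.12, array([ 422.8, -129.7,   60.1]), array([-0.8,  0.1, -0.4]))
```

View pics/wrist5.png

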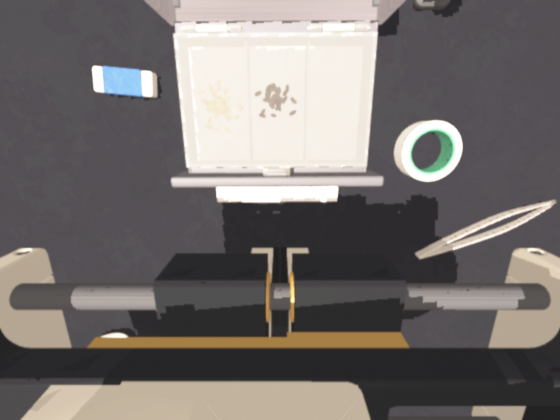

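View pics/side5z.png

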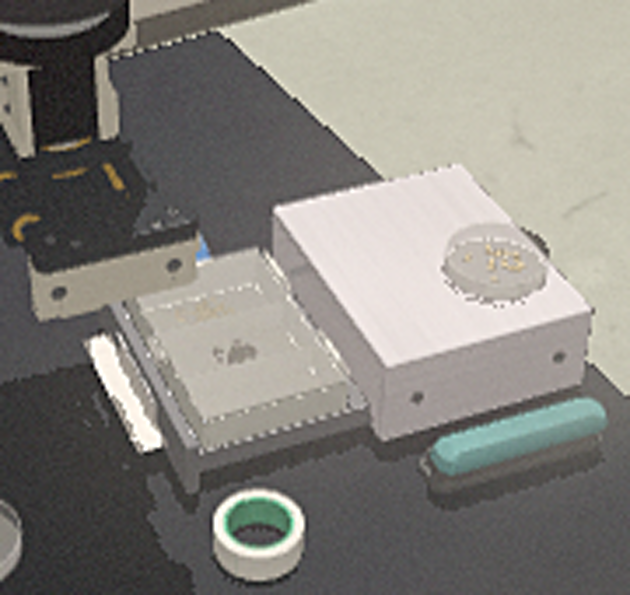

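Run:
```python
from h import *
p=np.load('p.npy');s=bot.read_state();c=bot.get_calibration('wrist');M=c['T_tool_cam']
Rt=R.from_quat(s['eef_rot']).as_matrix();t=np.array(s['tcp_pos'])
def wp(P):
    q=(np.atleast_2d(P)-t)@Rt; q=(q-M[:3,3])@M[:3,:3]
    return np.c_[c['cx']+c['fx']*q[:,0]/-q[:,2],c['cy']-c['fy']*q[:,1]/-q[:,2]]
def inv(P):
    d=P-np.array([p[0],p[1],0]);cc,ss=np.cos(p[2]),np.sin(p[2]);return [round(v,1) for v in(cc*d[0]+ss*d[1],-ss*d[0]+cc*d[1],d[2])]
f=lambda o:lambda P:np.r_[wp(P)[0]-o[0],proj('side',P)[0]-o[1]]
z=lambda x,y:(215+x/3.5,145+y/3.5)
for n,o in{'label ctr':((277,194),z(123,395)),'label L':((217,194),z(95,345)),'label R':((338,193),z(152,445)),
  'panel top L':((172,182),z(112,302)),'panel top R':((382,180),z(195,452)),'lidfrontL':((185,170),z(133,300)),'lidfrontR':((369,168),z(203,445))}.items():
    r=least_squares(f(o),[470,-140,30]);print(n,inv(r.x),np.round(r.fun,1))
a=cv2.imread('pics/wrist5.png')[10:210,155:400];cv2.imwrite('pics/w5z.png',cv2.resize(a,None,fx=3.2,fy=3,interpolation=cv2.INTER_CUBIC))
```

```text
label ctr [np.float64(-190.5), np.float64(2.1), np.float64(12.4)] [ 0.4 -0.7 -1.9 -0.4]
label L [np.float64(-191.3), np.float64(53.3), np.float64(9.6)] [ 0.4 -0.7 -1.9 -0.6]
label R [np.float64(-188.7), np.float64(-48.1), np.float64(17.3)] [ 0.2 -0.4 -1.1 -0.1]
panel top L [np.float64(-178.3), np.float64(86.9), np.float64(17.7)] [ 1.2 -2.1 -5.9 -2.3]
panel top R [np.float64(-174.8), np.float64(-77.4), np.float64(33.7)] [ 0.2 -0.5 -1.3 -0. ]
lidfrontL [np.float64(-167.8), np.float64(73.3), np.float64(24.5)] [ 1.  -1.8 -5.4 -1.7]
lidfrontR [np.float64(-166.6), np.float64(-68.6), np.float64(27.7)] [ 0.2 -0.4 -1.1 -0. ]
```

View pics/w5z.png

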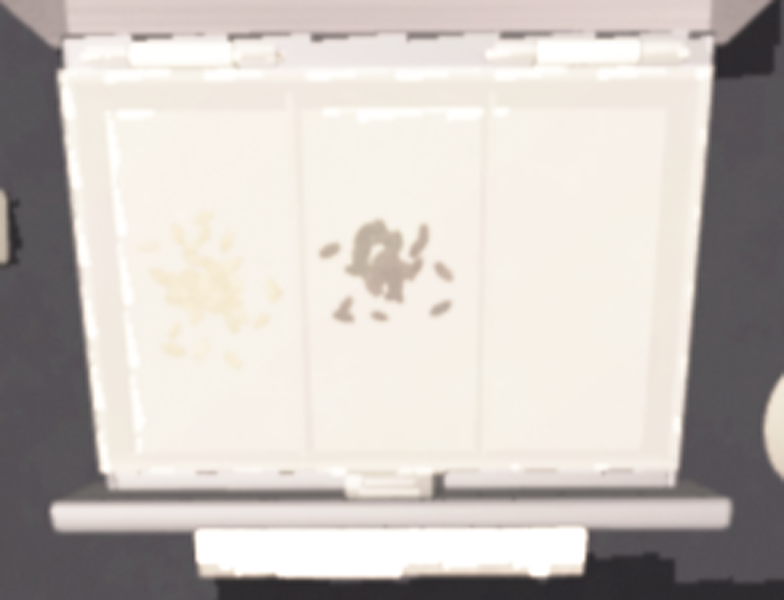

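The wrist view shows the lid flush on the box, with its front edge at about row 170 and the latch at (277,171). The panel top is at row 181, and there is a white strip about 100 mm wide just outside the panel. It triangulates to unit x of about -190 at mid-panel height, like a pull handle. Now I'll push the panel with tip height at about 22 mm, in stages with force checks.

Run:
```python
from h import *
p=np.load('p.npy')
z=22-32
bot.line_to(U(p,[-222,0,60])[0],velocity=150)
bot.line_to(U(p,[-222,0,z])[0],velocity=120); print(S())
def fx():
    f=np.mean([bot.read_state()['contact_force'] for _ in range(3)],0); return f@[np.cos(p[2]),np.sin(p[2]),0]
ok=1
for x in(-212,-204,-198,-193,-188,-170,-150,-130,-115):
    bot.line_to(U(p,[x,0,z])[0],velocity=50); f=fx();print(x,S()[0],S()[1],round(f,1))
    if abs(f)>12: ok=0;print('stop');break
for n in("wrist","side"):cv2.imwrite(f"pics/{n}6.png",bot.camera(n)[:,:,::-1])
a=cv2.imread('pics/side6.png')[145:315,215:395];cv2.imwrite('pics/side6z.png',cv2.resize(a,None,fx=3.5,fy=3.5,interpolation=cv2.INTER_CUBIC))
```

```text
(20.2, array([ 415.4, -128.8,   -9.7]), array([0.3, 0.2, 0.8]))
-212 20.55 [ 425.6 -130.2   -9.6] 0.1
-204 20.86 [ 433.2 -131.3  -10. ] 0.2
-198 21.12 [ 439.1 -132.1  -10. ] -1.4
-193 21.38 [ 444.1 -132.8  -10. ] -0.0
-188 21.62 [ 449.  -133.4  -10. ] -0.5
-170 22.13 [ 467.1 -135.9  -10. ] -0.4
-150 22.68 [ 486.9 -138.6  -10. ] -0.7
-130 23.23 [ 506.7 -141.3  -10. ] 0.0
-115 23.68 [ 521.6 -143.4  -10. ] -0.4
```

View pics/side6z.png

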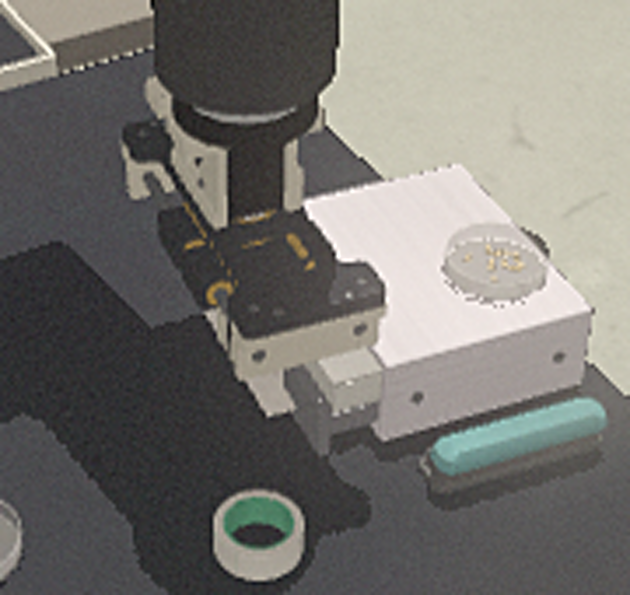

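View pics/wrist6.png

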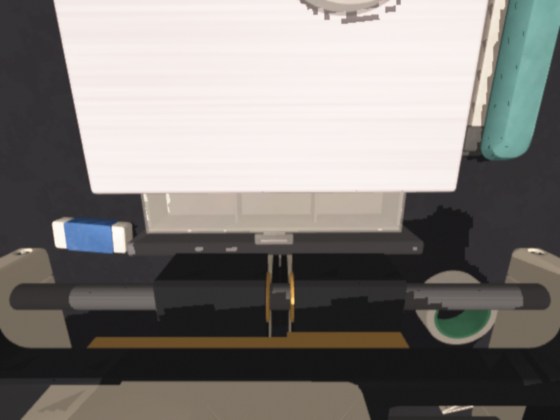

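The side and wrist views show the tray sliding in with the lid still shut, and the panel at row 242. The eraser at (92,236) looks close to the panel's left end (130,245), so I'll work out that clearance first.

Run:
```python
from h import *
p=np.load('p.npy')
for c in([35,345],[130,350],[125,382],[45,365],[82,352]):
    o=np.array(c)/4.4+[225,120]
    r=least_squares(lambda q:proj('top',[q[0],q[1],11])[0]-o,[600,-50]).x-p[:2]
    print(c,np.cos(p[2])*r[0]+np.sin(p[2])*r[1],-np.sin(p[2])*r[0]+np.cos(p[2])*r[1])
```

```text
[35, 345] -104.97542353384789 143.46813254180975
[130, 350] -100.63074331146163 94.97200228928631
[125, 382] -117.4189479616893 94.98584631004363
[45, 365] -114.52070018421863 136.77057021559452
[82, 352] -105.15314460333312 119.10632119706194
```

The eraser's near end is at unit y of about 95, and the panel edge is at 79, so it clears by about 16 mm. Continuing home.

Run:
```python
from h import *
p=np.load('p.npy')
z=22-32
def fx():
    f=np.mean([bot.read_state()['contact_force'] for _ in range(4)],0); return f@[np.cos(p[2]),np.sin(p[2]),0]
x=-115.
while x>-125 and x<-70:
    x+=4 if x<-99 else 1.
    bot.line_to(U(p,[x,0,z])[0],velocity=40); f=fx();print(x,S()[0],S()[1],round(f,1))
    if f<-9: break
bot.pause(.3);print(S())
for n in("wrist","side"):cv2.imwrite(f"pics/{n}7.png",bot.camera(n)[:,:,::-1])
a=cv2.imread('pics/side7.png')[145:315,215:395];cv2.imwrite('pics/side7z.png',cv2.resize(a,None,fx=3.5,fy=3.5,interpolation=cv2.INTER_CUBIC))
```

```text
-111.0 24.03 [ 525.3 -143.9   -9.9] -0.8
-107.0 24.28 [ 529.4 -144.4  -10. ] 0.9
-103.0 24.53 [ 533.4 -145.   -10. ] 0.1
-99.0 24.78 [ 537.4 -145.5  -10. ] -0.8
-98.0 25.03 [ 537.9 -145.6  -10. ] -0.6
-97.0 25.28 [ 538.8 -145.8  -10. ] -1.0
-96.0 25.53 [ 539.8 -145.9  -10. ] -0.5
-95.0 25.78 [ 540.9 -146.1  -10. ] -1.1
-94.0 26.03 [ 541.9 -146.2  -10. ] -1.4
-93.0 26.28 [ 542.9 -146.3  -10. ] -1.1
-92.0 26.53 [ 543.9 -146.4  -10. ] -0.6
-91.0 26.78 [ 544.9 -146.6  -10. ] -1.3
-90.0 27.03 [ 545.9 -146.7  -10. ] -0.8
-89.0 27.28 [ 546.9 -146.9  -10. ] -0.6
-88.0 27.53 [ 547.9 -147.   -10. ] -0.9
-87.0 27.78 [ 548.9 -147.1  -10. ] -0.4
-86.0 28.03 [ 549.8 -147.3  -10. ] 0.1
-85.0 28.28 [ 550.8 -147.4  -10. ] -1.1
-84.0 28.53 [ 551.8 -147.5  -10. ] -1.2
-83.0 28.78 [ 552.8 -147.7  -10. ] -1.5
-82.0 29.03 [ 552.8 -147.7  -10.1] -5.5
-81.0 29.28 [ 552.8 -147.8  -10.3] -8.5
-80.0 29.53 [ 552.7 -147.9  -10.4] -11.1
(29.83, array([ 552.7, -147.9,  -10.4]), array([-10.5,   4.3,   6.6]))
```

View pics/wrist7.png

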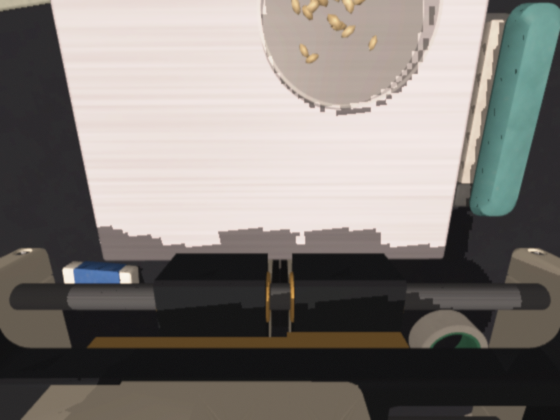

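View pics/side7z.png

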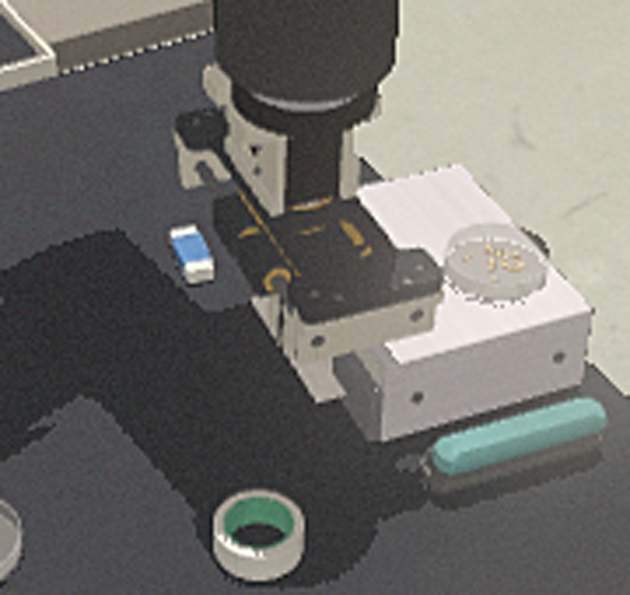

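The tray hit a hard stop with the finger at unit x of about -82.8, against -82.5 predicted for fully home. I'll back off and check.

Run:
```python
from h import *
p=np.load('p.npy')
bot.line_to(U(p,[-100,0,-10])[0],velocity=60)
bot.line_to(U(p,[-160,0,-10])[0],velocity=150)
bot.line_to(U(p,[-175,0,70])[0],velocity=150)
bot.pause(.2);print(S())
for n in("wrist","side"):cv2.imwrite(f"pics/{n}8.png",bot.camera(n)[:,:,::-1])
a=cv2.imread('pics/side8.png')[145:315,215:395];cv2.imwrite('pics/side8z.png',cv2.resize(a,None,fx=3.5,fy=3.5,interpolation=cv2.INTER_CUBIC))
```

```text
(31.86, array([ 461. , -135.2,   68.9]), array([0.3, 0.8, 0.5]))
```

View pics/wrist8.png

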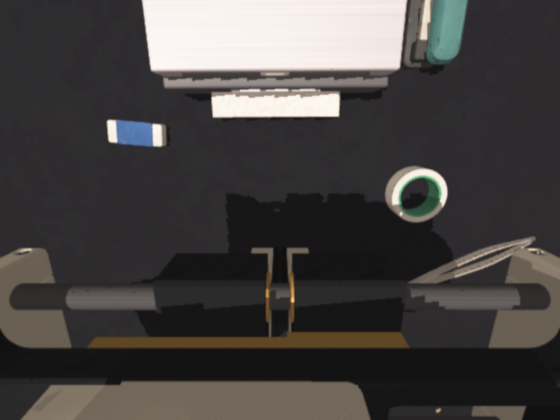

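View pics/side8z.png

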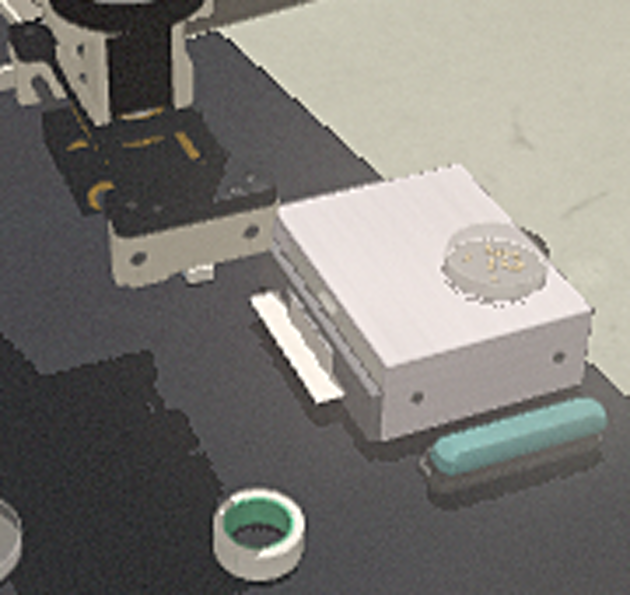

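The panel lies against the housing front: rows 75–88 in the wrist view, and flush along zoom (275,235)-(385,430) in the side view. The bystanders look undisturbed and the tool is clear, so I'm handing in.

```bash
python3 -c "
from plant import bot
bot.close_job()"
```

```text
the job is handed in; nothing more can be done
```

I tipped the lid shut with the closed fingertips, then pushed the tray home by its front panel, and handed the job in. The clock stood at about 32 s of the 43 s allowed. No verdict is reported, so these are my own checks:

- **Lid:** I pressed it down until the force rose to about 6–8 N at a firm stop. With the tray still out, the wrist view showed it lying flush on the box.
- **Tray:** It hit a hard stop with the finger at unit x ≈ -82.8 mm, against about -82.5 mm expected when home. The last pictures show the panel against the housing front. The box inside could not be seen directly after that.
- **Bystanders:** The dish, tape, eraser and stapler look unmoved in the last pictures. The tweezers were only partly in view, and the robot did not go near them. The tool was clear when I handed in.

Some things did not match what I was given:

- **Fingertip position:** My first pass went over the lid without touching it. The camera images put the real fingertips about 29 mm short of the stated TCP (about 32 mm by contact), so I corrected for that on the second pass.
- **White strip:** A white strip about 100 mm wide shows just in front of the panel. It seemed to move with the lid and then with the tray. I took it for the lid's label or a handle and could not explain where it sits, but it did not get in the way of the push.
- **Upward force:** At the hard stop the force reading also showed about 6.6 N upward, which I did not trace.

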